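# Fit the loose modules into the gaps of the rack

### The arm

A 6-joint arm with a two-finger parallel gripper is mounted at the origin on the work surface. World frame = base frame: x ahead of the robot, y to its left, z up, the work surface at z = 0. Lengths are in mm, angles in rad, forces in N, time in s.
With the tool pointing down it reaches from about 350 to 875 mm from the base axis. Payload 4.2 kg.
Tool frame: the origin (TCP) lies on the centre line of the jaws, within the pads' length; the fingertips stand 25 mm ahead of it and the grasp point (between the pads) lies 6 mm ahead of it; z points along the fingers, y is the direction in which the jaws open and shut (so a half turn about z gives the same grasp; the last joint's range is limited). The gripper opens to 85 mm and grips with 20 to 120 N. Pads are 22 mm wide; open, the fingers measure 114 mm over their backs; the gripper's body (76 mm by 85 mm) begins 54 mm behind the grasp point. The pads swing forward as they close: fully open they stand 13 mm farther back than shut.
Start: joints at [0.259, 0.385, 0.008, 0, -1.194, -0.259], TCP at [624.979, 0.025, 256.312] pointing down, gripper open.
Joint ranges: [-3.14, 3.14], [-1.21, 2.06], [-1.07, 1.41], [-3.16, 2.05], [-2.99, -0.16], [-3.1, 3.1]. Speed limits (rad/s): [2.79, 2.79, 3.14, 3.14, 3.14, 3.14].

### API

Orientations are given as a unit quaternion [x, y, z, w].
In Python, from bench import arm gives the robot as it stands.
- The arm moves only by the tool drive_tool, never from a script. Its argument "plan" is a list of rows, each a list of 2 entries, a list of its own where there are three numbers: the shift along the tool's x, y, z in m, then the turn about the tool's z in degrees. A call has 1 to 12 rows; each row shifts and turns the commanded pose from where the row before left it, along the tool's axes as they then stand; what a row does not reach is not made up. A row lasts 1/8 s, in which the tool goes at most 62.5 mm and 10.7 degrees, less where a joint would pass 70% of its speed; a pose out of reach is approached as far as the arm can. A call with a gripper value outside its range is refused whole. "fingers" is the closure, from -1 (fully open) to 1 (shut), so that 0 is half open, set as the call begins (left out, the last holds). The fingers move at their own pace and stop on an object; the grip force is fixed at half the most. Time passes only in rows, so rows that do not move let the fingers close. It gives the time, the measured TCP pose, the force and the opening at its end, in the units of the state.
- arm.read_state(): the state, without advancing time (a new reading comes with each control period).
- arm.get_image(name): name is "scene" or "side" or "wrist"; returns a dict with "image" (384x512x3 uint8, red, green, blue), "K" (3x3 intrinsics, pixels), "R" (3x3) and "t" (3): a world point X has camera coordinates R X + t. Camera axes: x right, y down, z forward; pixel columns grow to the right and rows downward; lengths in mm; the calibration is good to about 2 mm. A picture is of the moment at which its call begins. There is no depth.
- arm.job_done(): hands the job in, once; it reports no verdict.
The state is a dict: "clock": time; "joints": joint angles; "joint_vel": joint speeds; "joint_efforts": joint torques, N m; "position": TCP position; "ee_rot": TCP orientation; "contact_force": force on the tool from outside, world axes, zero at the start; "wrist_torque": the same for the moment, N m; "gripper_width": finger opening in mm.
Only numpy, scipy, OpenCV 4.12 (cv2) and the standard library are available. Lean on these libraries where they do the work, as an engineer would, in place of code of your own. Each camera call takes 0.05 s, during which the arm holds its last target.

### The job

Fit all four loose synthesiser modules into the rack, each into the gap of its own width (narrowest module in the narrowest gap, and so on up to the widest), the same way round as the modules already fitted and lying flat on both rails, flush with their neighbours. Lower each one in, do not drop it, and leave the small glass jar and the little grey effects box where they are.

Things in the scene. Friction and masses are not known exactly. Their poses are not given: they have to be found in the camera images.
- knob30 (a point): Narrowest loose module: aluminium panel 128.5 x 30.5 x 3 mm face up on circuit boards 96 x 25.5 x 28 mm, 110 g; two columns of jacks, no other knobs. Point: middle of its big black rigid knob (26 mm across, 22 high, the grip), 11 mm above the panel's face, 12 mm off its centre towards its top end. x: from jacks to top end; z up. Along x beside the knob: only flat parts
- knob51 (a point): Second narrowest loose module: aluminium panel 128.5 x 50.8 x 3 mm face up on circuit boards 96 x 45.8 x 28 mm, 150 g; two faders beside the knob, three columns of jacks. Point: middle of its big black rigid knob (26 mm across, 22 high, the grip), 11 mm above the panel's face, 12 mm off its centre towards its top end. x: from jacks to top end; z up. Along x beside the knob: only flat parts
- knob71 (a point): Second widest loose module: aluminium panel 128.5 x 71.1 x 3 mm face up on circuit boards 96 x 66.1 x 28 mm, 200 g; six 13 mm small knobs, four columns of jacks. Point: middle of its big black rigid knob (26 mm across, 22 high, the grip), 11 mm above the panel's face, 12 mm off its centre towards its top end. x: from jacks to top end; z up. Along x beside the knob: only flat parts
- knob91 (a point): Widest loose module: aluminium panel 128.5 x 91.4 x 3 mm face up on circuit boards 96 x 86.4 x 28 mm, 250 g; six 11 mm small knobs, two faders, five columns of jacks. Point: middle of its big black rigid knob (26 mm across, 22 high, the grip), 11 mm above the panel's face, 12 mm off its centre towards its top end. x: from jacks to top end; z up. Along x beside the knob: only flat parts
- gap30 (a point): Centre of the 43.2 mm wide gap for the 30.5 mm module, at the rails' top, 60 mm over the table. x: across the row, from the fitted modules' jacks to their top ends; y along the row; z up. Rack: fixed wooden case lying face up, two rails along the row, 110 mm apart inside, 14.5 wide; boards go between them, panel ends rest on them. A centred, seated module's knob point is at (12, 0, 14) mm here.
- gap51 (a point): Centre of the 63.5 mm wide gap for the 50.8 mm module, at the rails' top, 60 mm over the table. x: across the row, from the fitted modules' jacks to their top ends; y along the row; z up. Panel ends rest on the two rails at x = +-55 to +-69 mm, boards hang between them. A centred, seated module's knob point is at (12, 0, 14) mm here. Fitted panels are 3 mm thick, their knobs up to 15 mm higher.
- gap71 (a point): Centre of the 83.8 mm wide gap for the 71.1 mm module, at the rails' top, 60 mm over the table. x: across the row, from the fitted modules' jacks to their top ends; y along the row; z up. Panel ends rest on the two rails at x = +-55 to +-69 mm, boards hang between them. A centred, seated module's knob point is at (12, 0, 14) mm here. The case is open 40 mm below the rails.
- gap91 (a point): Centre of the 104.1 mm wide gap for the 91.4 mm module, at the rails' top, 60 mm over the table. x: across the row, from the fitted modules' jacks to their top ends; y along the row; z up. Panel ends rest on the two rails at x = +-55 to +-69 mm, boards hang between them. A centred, seated module's knob point is at (12, 0, 14) mm here. The row's end cheeks rise 5 mm over the panels.
- jar_mid (a point): Centre (half-way up) of a small glass jar with a steel lid, 44 mm across, 58 mm high, standing upright among the loose modules; z up. Not to be disturbed.
- minibox_mid (a point): Centre (half-way up) of a little grey effects box with six tiny knobs, 62 x 38 x 28 mm (39 mm high over its knobs), lying among the loose modules; x along its length. Not a rack module, not to be disturbed.
Mind the look-alikes: they are no part of the job. Leave any purple look-alike of the part that bears knob30 alone.

How it is judged:
By the outcome, as a careful person would: the job done as asked, in the order asked, and still so for the second after the job is handed in, with the robot touching nothing.
It also fails if it takes over 99 s, if anything falls off the work surface, if the arm or the gripper's body presses on something with over 40 N, if the wrist force passes 120 N, or if a joint passes its speed limit or range.

## Working session

There is one attempt and no reset: what is moved stays moved. The work goes in short steps, Python scripts to look and compute and a tool call to move; the robot and the scene stay as the last step left them, time stands still between calls to the robot, and variables do not carry over. Pictures are saved under pics/ and viewed, and the job is handed in when it is done.

Besides the shell and the picture viewer there is one more tool, called after ">>>" by a JSON object that holds its "name" and its "arguments". drive_tool: Moves the arm, as the interface text tells. Its arguments: {"type":"object","properties":{"plan":{"type":"array"},"fingers":{"type":"number"}},"required":["plan"]}

```bash
ls; mkdir -p pics; python3 - <<'E'
from bench import arm
import cv2
for n in ["scene","side","wrist"]:
    d=arm.get_image(n); cv2.imwrite(f"pics/{n}0.png",cv2.resize(d["image"][:,:,::-1],(800,600),interpolation=cv2.INTER_CUBIC))
    cv2.imwrite(f"pics/raw_{n}0.png",d["image"][:,:,::-1])
    print(n,d["K"].tolist(),d["R"].round(4).tolist(),d["t"].round(1).tolist())
print(arm.read_state())
E
```

```text
pics
scene [[432.85922761323303, 0.0, 261.34189180352104], [0.0, 432.85922761323303, 202.45293370037473], [0.0, 0.0, 1.0]] [[0.3835, 0.9234, 0.0132], [0.8117, -0.3303, -0.4818], [-0.4405, 0.1955, -0.8762]] [-176.7, -357.5, 1526.8]
side [[352.62390240418046, 0.0, 256.66608938473274], [0.0, 352.62390240418046, 188.63277245302143], [0.0, 0.0, 1.0]] [[-0.9543, -0.2983, -0.0194], [-0.1646, 0.5784, -0.799], [0.2495, -0.7593, -0.6011]] [432.0, 129.2, 964.4]
wrist [[282.4474924374246, 0.0, 256.1473193921731], [0.0, 282.4474924374246, 193.07593901160516], [0.0, 0.0, 1.0]] [[-1.0, 0.0004, 0.0019], [0.0011, 0.9452, 0.3265], [-0.0017, 0.3265, -0.9452]] [623.8, -44.3, 381.9]
{'clock': 0.15, 'joints': array([ 2.58609215e-01,  3.85429261e-01,  6.94387111e-03, -3.47318643e-04,
       -1.19395925e+00, -2.58606244e-01]), 'joint_vel': array([ 0.00089085, -0.00095437,  0.00343913,  0.00140617, -0.00223319,
        0.00074056]), 'joint_efforts': array([-6.03353892e-04, -3.92678475e+01,  1.88581592e+01,  4.18858320e+00,
       -3.39302780e-03,  5.70479813e-06]), 'position': array([6.24619220e+02, 2.67520836e-02, 2.55445343e+02]), 'ee_rot': array([-7.07062300e-01,  7.07150761e-01,  5.53889692e-04, -6.31262952e-04]), 'contact_force': array([-0.26208   ,  0.50401167,  0.43601151]), 'wrist_torque': array([-0.00819328, -0.01139734,  0.04076472]), 'gripper_width': 85.32432398920024}
```

View pics/scene0.png

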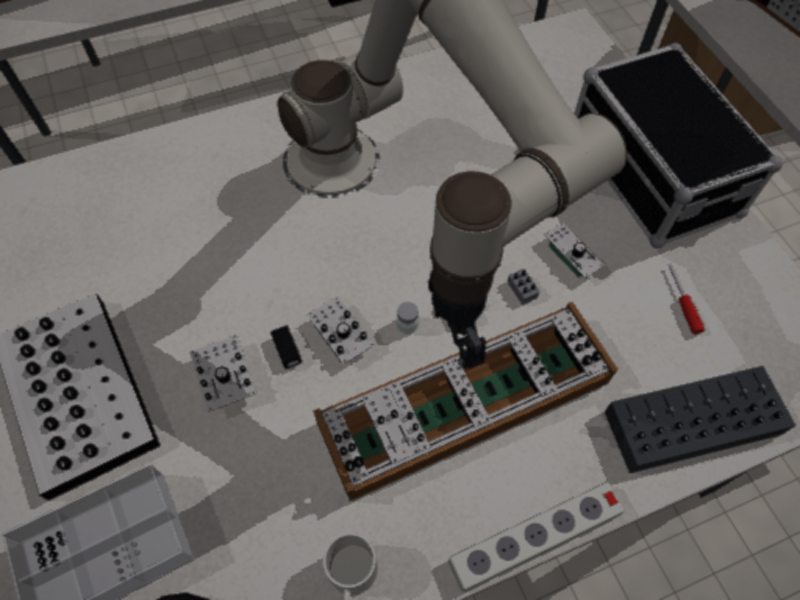

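View pics/side0.png

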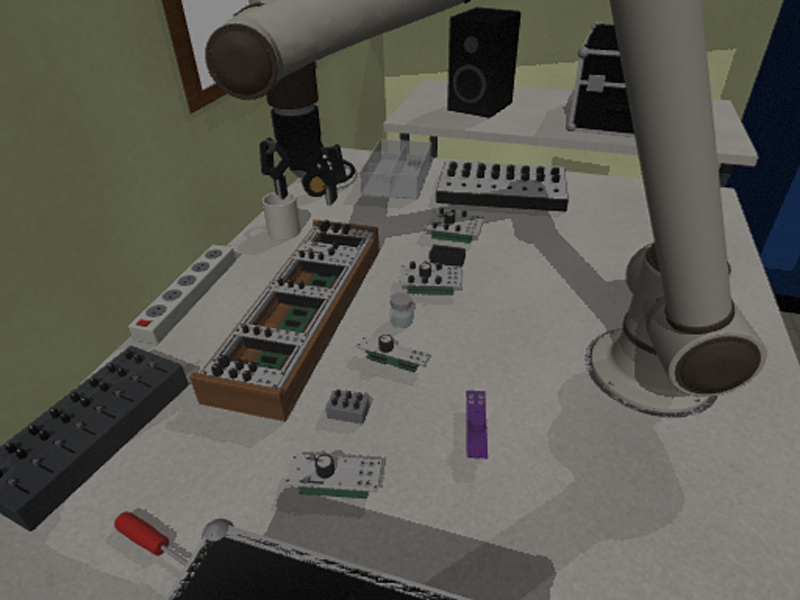

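View pics/wrist0.png

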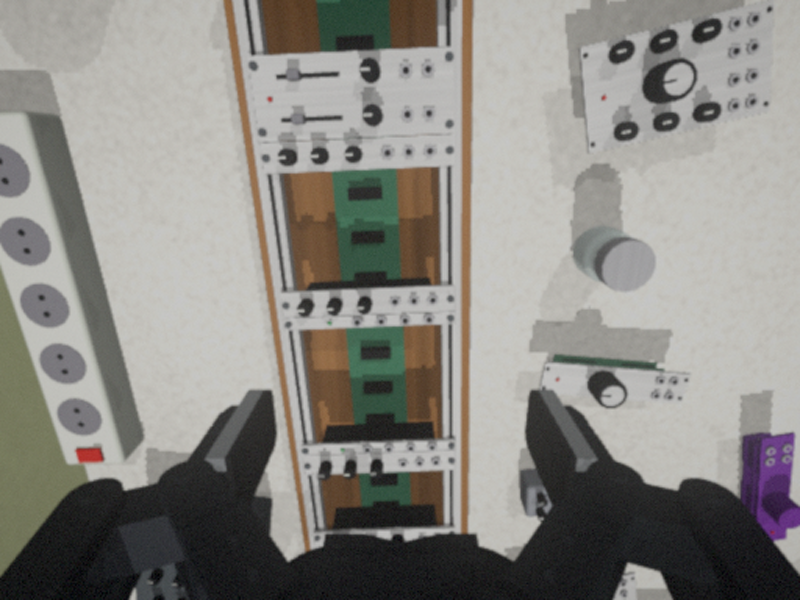

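```bash
cat > h.py <<'E'
import numpy as np,cv2
from bench import arm
def snap(n,tag,crop=None,size=(800,600)):
    d=arm.get_image(n); im=d["image"][:,:,::-1].copy()
    np.savez(f"pics/{tag}.npz",K=d["K"],R=d["R"],t=d["t"],image=im)
    show(tag,crop,size,tag); return d
def show(tag,crop=None,size=(800,600),out=None):
    im=np.load(f"pics/{tag}.npz")["image"]
    if crop: u0,v0,u1,v1=crop; im=im[v0:v1,u0:u1]
    im=cv2.convertScaleAbs(im,alpha=1.4,beta=10)
    s=min(size[0]/im.shape[1],size[1]/im.shape[0])
    cv2.imwrite(f"pics/{out}.png",cv2.resize(im,None,fx=s,fy=s,interpolation=cv2.INTER_CUBIC)); print(out,"scale",s)
def bp(tag,uv,z):
    d=np.load(f"pics/{tag}.npz"); K,R,t=d["K"],d["R"],d["t"]
    uv=np.atleast_2d(uv).astype(float); c=-R.T@t
    r=np.c_[uv,np.ones(len(uv))]@np.linalg.inv(K).T@R
    s=(z-c[2])/r[:,2]; return c+s[:,None]*r
def pj(tag,X):
    d=np.load(f"pics/{tag}.npz"); p=np.atleast_2d(X)@d["R"].T+d["t"]; p=p@d["K"].T; return p[:,:2]/p[:,2:]
E
python3 - <<'E'
from h import *
np.set_printoptions(precision=1,suppress=True)
for n in ["wrist","scene","side"]: snap(n,n+"1")
f=.64
d=np.load("pics/wrist1.npz");print("cam",-d["R"].T@d["t"])
print("knob71,30 top (z53)",bp("wrist1",np.array([[680,78],[612,395]])*f,53))
print("jar top58",bp("wrist1",np.array([[625,262]])*f,58))
print("rack fitted panel corners z63",bp("wrist1",np.array([[250,58],[452,48],[266,172],[454,163],[281,293],[454,287],[285,328],[455,322],[302,447],[455,440],[305,475],[455,468]])*f,63))
f=.64
print("scene: knob91,71,30?,51",bp("scene1",np.array([[222,372],[344,328],[579,248]])*f,53))
print("scene: minibox",bp("scene1",np.array([[522,285]])*f,28))
print("scene rack corners",bp("scene1",np.array([[318,412],[352,492],[573,306],[614,374]])*f,65))
E
```

```text
wrist1 scale 1.5625
scene1 scale 1.5625
side1 scale 1.5625
cam [624.6 -83.1 374.4]
knob71,30 top (z53) [[ 440.4 -127.2   53. ]
 [ 448.   110.2   53. ]]
jar top58 [[458.6  -4.6  58. ]]
rack fitted panel corners z63 [[ 718.1 -137.2   63. ]
 [ 591.8 -142.7   63. ]
 [ 715.   -68.6   63. ]
 [ 587.8  -74.3   63. ]
 [ 712.4   17.5   63. ]
 [ 584.4   13.    63. ]
 [ 711.9   45.6   63. ]
 [ 582.5   40.8   63. ]
 [ 706.8  153.8   63. ]
 [ 578.3  147.    63. ]
 [ 706.4  182.6   63. ]
 [ 577.1  175.5   63. ]]
scene: knob91,71,30?,51 [[ 449.3 -357.8   53. ]
 [ 447.8 -125.1   53. ]
 [ 454.7  371.4   53. ]]
scene: minibox [[476.9 236.4  28. ]]
scene rack corners [[ 591.2 -223.8   65. ]
 [ 742.7 -217.3   65. ]
 [ 572.5  288.5   65. ]
 [ 723.   287.8   65. ]]
```

```bash
python3 - <<'E'
from h import *
show("scene1",(100,140,420,380),(800,600),"scene1c")
show("wrist1",None,(800,600),"wrist1c")
E
```

```text
scene1c scale 2.5
wrist1c scale 1.5625
```

View pics/scene1c.png

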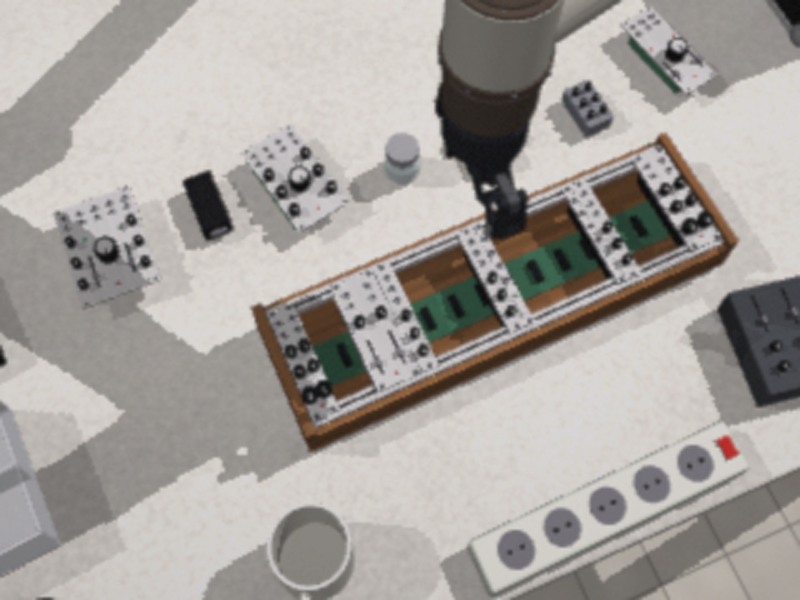

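>>> {"name": "drive_tool", "arguments": {"plan": [[[0.04,0.0075,0],0],[[0.04,0.0075,0],0],[[0.04,0.0075,0],0],[[0.04,0.0075,0],0],[[0.04,0.0075,0],0],[[0.03,0.0075,0],0],[[0,0,0],0],[[0,0,0],0]]}}

```text
clock: 1.3
position: [580.0, -229.7, 256.2]
ee_rot: [-0.707, 0.707, 0.0, 0.0]
contact_force: [-0.3, -0.0, 0.6]
gripper_width: 85.2
```

```bash
python3 - <<'E'
from h import *
snap("wrist","wA"); s=arm.read_state(); print(s["position"],s["clock"])
E
```

```text
wA scale 1.5625
[ 580.17587482 -229.25877245  256.27007169] 1.35
```

>>> {"name": "drive_tool", "arguments": {"plan": [[[-0.05,0,0],0],[[-0.055,0,0],0],[[-0.055,0,0],0],[[-0.055,0,0],0],[[-0.055,0,0],0],[[-0.055,0,0],0],[[-0.055,0,0],0],[[-0.055,0,0],0],[[-0.055,0,0],0],[[-0.05,0,0],0],[[0,0,0],0],[[0,0,0],0]]}}

```text
clock: 2.85
position: [579.3, 310.6, 256.1]
ee_rot: [0.708, -0.707, -0.0, 0.0]
contact_force: [0.4, 0.4, -0.3]
gripper_width: 85.2
```

```bash
python3 - <<'E'
from h import *
snap("wrist","wB"); s=arm.read_state(); print(s["position"],s["clock"])
E
```

```text
wB scale 1.5625
[579.54702152 309.8453458  256.34160054] 2.9
```

View pics/wA.png

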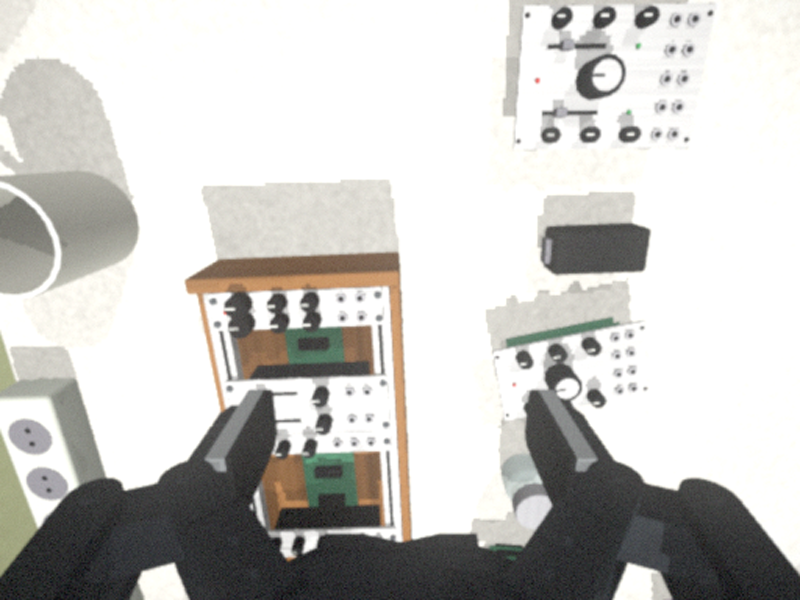

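View pics/wB.png

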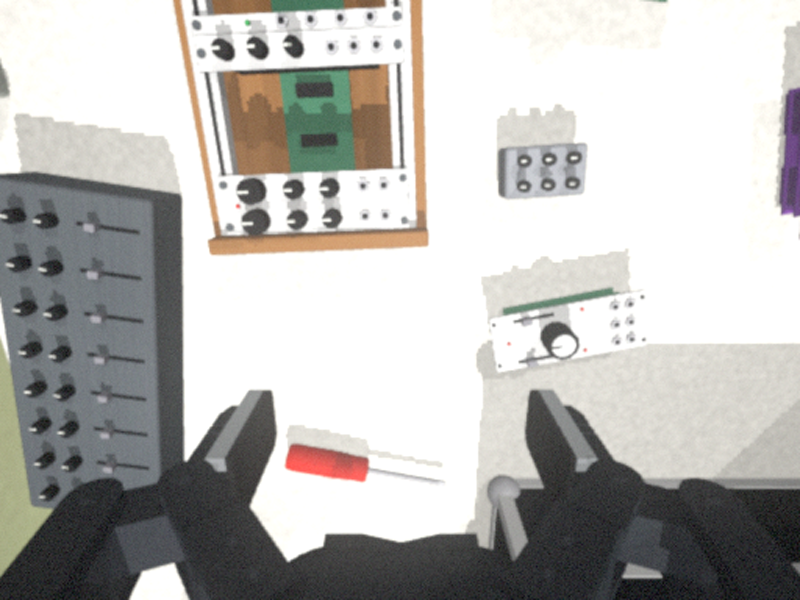

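```bash
cat >> h.py <<'E'
def ortho(tag,cx,cy,z,w=200,h=150,s=4,boxes=()):
    # output: right=-x world? keep wrist look: right=-X, down=+Y
    P=np.array([[cx+w/2,cy-h/2,z],[cx-w/2,cy-h/2,z],[cx-w/2,cy+h/2,z],[cx+w/2,cy+h/2,z]])
    src=pj(tag,P).astype(np.float32); dst=np.float32([[0,0],[w*s,0],[w*s,h*s],[0,h*s]])
    im=np.load(f"pics/{tag}.npz")["image"]
    o=cv2.warpPerspective(im,cv2.getPerspectiveTransform(src,dst),(int(w*s),int(h*s)),flags=cv2.INTER_CUBIC)
    for (bx,by,yaw,L,W) in boxes:
        c,n=np.cos(np.radians(yaw)),np.sin(np.radians(yaw))
        q=np.array([[bx+a*c-b*n,by+a*n+b*c] for a,b in [(L/2,W/2),(L/2,-W/2),(-L/2,-W/2),(-L/2,W/2)]])
        pts=np.c_[(cx+w/2-q[:,0])*s,(q[:,1]-cy+h/2)*s].round().astype(int)
        cv2.polylines(o,[pts],True,(0,0,255),1)
        cv2.polylines(o,[pts[:2]],False,(255,0,0),2)
    return o
E
python3 - <<'E'
from h import *
np.set_printoptions(precision=1,suppress=True)
f=.64
M={"30":("wrist1",[(547,361),(689,373),(543,388),(686,400)],(612,396)),
"51":("wB",[(490,320),(644,291),(500,370),(648,347)],(565,345)),
"71":("wA",[(494,350),(645,321),(507,418),(648,390)],(569,388)),
"91":("wA",[(526,4),(716,4),(515,148),(690,149)],(607,74))}
tiles=[]
for k,(tag,c,kn) in M.items():
    q=bp(tag,np.array(c)*f,31)[:,:2]; m=q.mean(0)
    e=(q[0]+q[2]-q[1]-q[3])/2; W=(q[2]+q[3]-q[0]-q[1])/2
    yaw=np.degrees(np.arctan2(e[1],e[0])); yw=np.degrees(np.arctan2(-W[0],W[1]))
    kt=bp(tag,np.array([kn])*f,53)[0]
    ke=m+12*e/np.linalg.norm(e)
    print(k,"ctr",m,"L",np.linalg.norm(e),"W",np.linalg.norm(W),"yaw",yaw,yw,"knob",kt[:2],"from panel",ke)
    tiles.append(ortho(tag,m[0],m[1],31,w=180,h=130,s=2.2,boxes=[(m[0],m[1],yaw,128.5,float({"30":30.5,"51":50.8,"71":71.1,"91":91.4}[k]))]))
cv2.imwrite("pics/mods.png",np.vstack([np.hstack(tiles[:2]),np.hstack(tiles[2:])]))
E
```

```text
30 ctr [434.1 109.1] L 127.72057464958847 W 26.763516778438174 yaw -5.415583451291009 2.582423580948352 knob [447.8 111.1] from panel [446.  107.9]
51 ctr [435.6 373.8] L 126.85021041198911 W 49.98919368380001 yaw 10.839672717223042 14.13603444560013 knob [447.2 375.1] from panel [447.3 376.1]
71 ctr [ 429.4 -129.9] L 126.73627924738251 W 68.56888113296066 yaw 12.650469519902844 13.078281607794514 knob [ 440.1 -125.8] from panel [ 441.1 -127.3]
91 ctr [ 431.4 -358.8] L 128.0464206709065 W 91.32289012657364 yaw -0.17502720098632654 0.8109345397837852 knob [ 444.3 -359.3] from panel [ 443.4 -358.9]
```

View pics/mods.png

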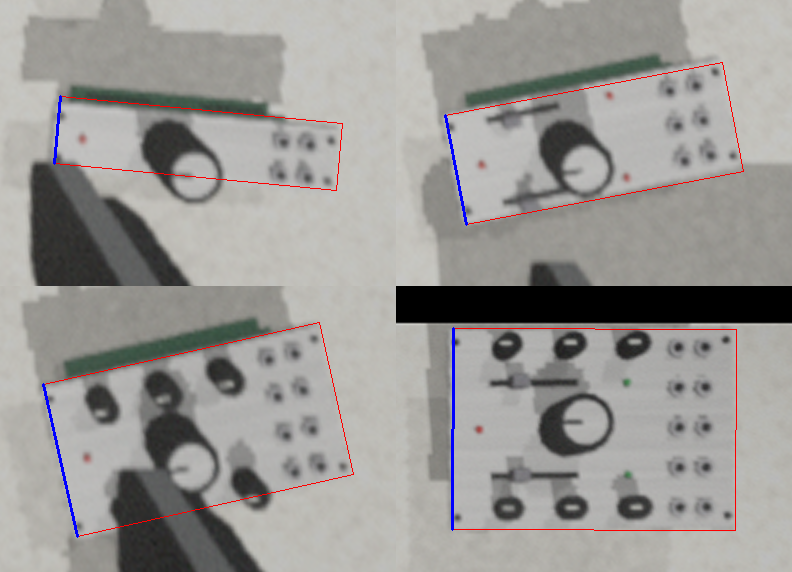

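```bash
python3 - <<'E'
from h import *
np.set_printoptions(precision=1,suppress=True)
for tag,cy in [("wA",-130),("wrist1",0),("wB",170)]:
    o=ortho(tag,648,cy,63,w=200,h=300,s=2); 
    # rotate to rack frame about centre by 2.2deg? just grid
    for i,y in enumerate(range(0,300,50)): cv2.putText(o,str(cy-150+y),(2,y*2+10),0,.4,(0,0,255)); cv2.line(o,(0,y*2),(10,y*2),(0,0,255))
    cv2.imwrite(f"pics/r_{tag}.png",o)
cv2.imwrite("pics/rack.png",np.hstack([cv2.imread(f"pics/r_{t}.png")[:,60:320] for t in ["wA","wrist1","wB"]]))
E
```

```text
(no output)
```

View pics/rack.png

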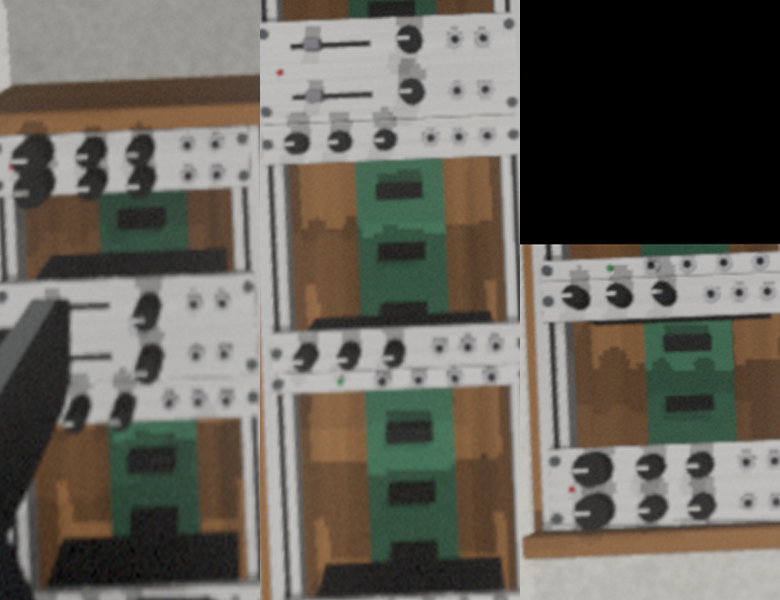

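>>> {"name": "drive_tool", "arguments": {"plan": [[[-0.016,0.033,0],0],[[-0.016,0.033,0],0],[[-0.016,0.033,0],0],[[-0.0176,0.0335,0],0],[[0,0,0.04],-5.4],[[0,0,0.05],-5.4],[[0,0,0.05],0],[[0,0,0.02],0],[[0,0,0],0],[[0,0,0],0]], "fingers": 0.0}}

```text
clock: 4.15
position: [448.4, 375.8, 97.9]
ee_rot: [0.77, -0.638, 0.0, -0.001]
contact_force: [-0.8, 0.6, -0.1]
gripper_width: 42.5
```

```bash
python3 - <<'E'
from h import *
snap("wrist","p51"); s=arm.read_state(); print(s["position"],s["ee_rot"],s["gripper_width"],s["clock"])
E
```

```text
p51 scale 1.5625
[448.34914916 376.03500862  98.09487402] [ 7.70401779e-01 -6.37556542e-01 -3.35747618e-06 -1.65987373e-03] 42.43487509096943 4.2
```

View pics/p51.png

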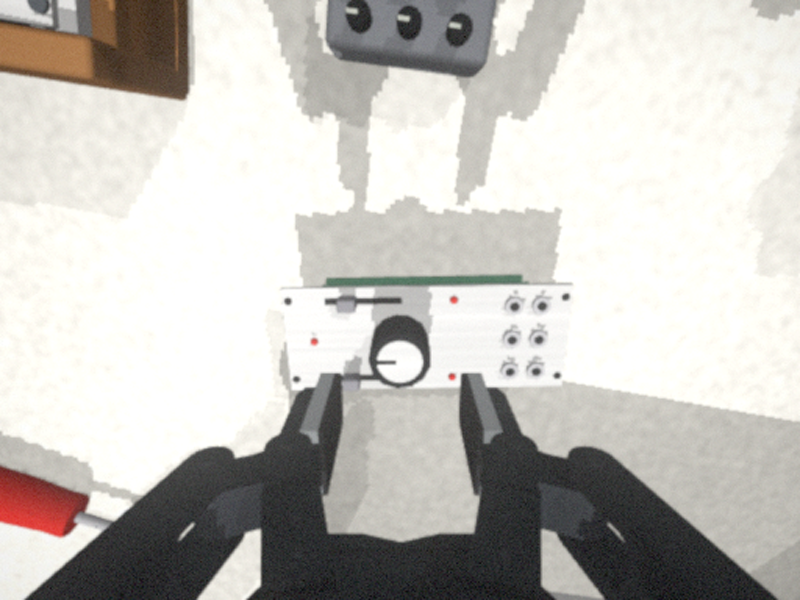

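```bash
python3 - <<'E'
from h import *
np.set_printoptions(precision=1,suppress=True)
print(bp("p51",np.array([[400,361]])*.64,53)); q=bp("p51",np.array([[281,287],[573,283],[293,390],[564,384]])*.64,31)[:,:2]
m=q.mean(0);e=(q[0]+q[2]-q[1]-q[3])/2;print(m,m+12*e/np.linalg.norm(e),np.linalg.norm(e),np.degrees(np.arctan2(e[1],e[0])))
E
```

```text
[[448.7 375.2  53. ]]
[436.5 372.3] [448.3 374.8] 128.75165088760463 11.942433772433763
```

>>> {"name": "drive_tool", "arguments": {"plan": [[[0,0,0.02],0],[[0,0,0.015],-1],[[0,0,0.006],0],[[0,0,0],0],[[0,0,0],0]]}}

```text
clock: 4.82
position: [447.8, 376.0, 55.9]
ee_rot: [0.776, -0.631, 0.0, -0.001]
contact_force: [-0.2, -0.3, 0.5]
gripper_width: 42.7
```

>>> {"name": "drive_tool", "arguments": {"plan": [[[0,0,0],0],[[0,0,0],0],[[0,0,0],0],[[0,0,0],0]], "fingers": 1.0}}

```text
clock: 5.32
position: [448.0, 376.2, 56.3]
ee_rot: [0.776, -0.631, 0.0, -0.001]
contact_force: [-1.0, -0.9, 5.7]
gripper_width: 24.0
```

>>> {"name": "drive_tool", "arguments": {"plan": [[[0,0,-0.003],0],[[0,0,-0.01],0],[[0,0,-0.02],0],[[0,0,-0.025],0],[[0,0,-0.025],0],[[0,0,-0.02],0],[[0,0,0],0],[[0,0,0],0]]}}

```text
clock: 6.32
position: [446.9, 375.0, 157.4]
ee_rot: [0.776, -0.631, -0.0, 0.001]
contact_force: [0.4, 0.6, -1.8]
gripper_width: 24.2
```

```bash
python3 - <<'E'
from h import *
snap("wrist","l51"); snap("side","l51s",(60,100,400,355)); s=arm.read_state(); print(s["position"],s["contact_force"],s["wrist_torque"],s["gripper_width"])
E
```

```text
l51 scale 1.5625
l51s scale 2.3529411764705883
[446.98396931 375.00951447 157.00113008] [-0.1577861  -0.05155642 -0.96922696] [ 0.02791512  0.03011809 -0.01054223] 23.82258482967007
```

View pics/l51.png

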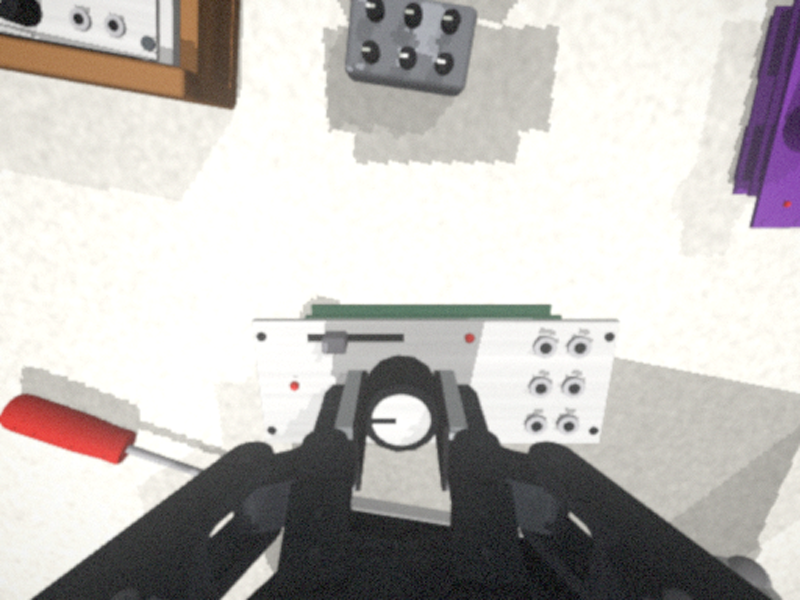

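View pics/l51s.png

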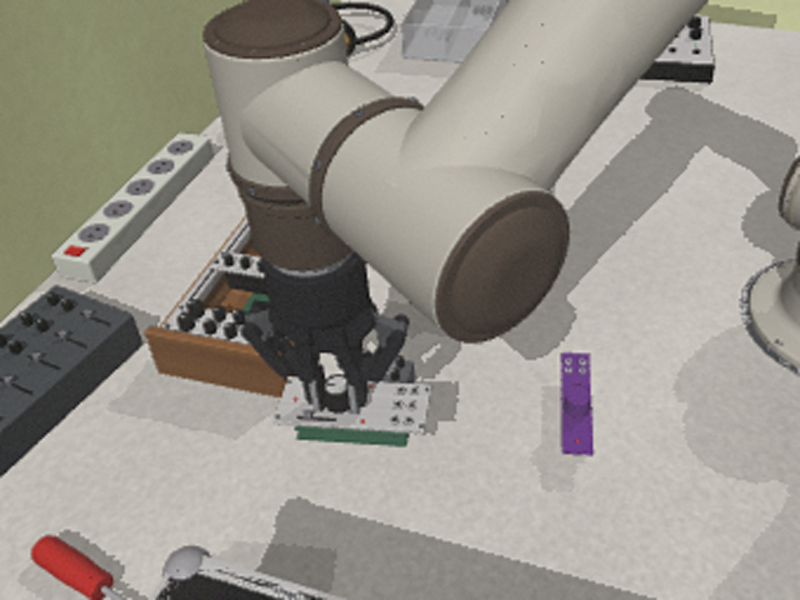

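>>> {"name": "drive_tool", "arguments": {"plan": [[[0,0,0],4.7],[[0.0105,-0.0122,0],4.7],[[0.02,-0.022,0],0],[[0.025,-0.03,0],0],[[0.03,-0.035,0],0],[[0.03,-0.035,0],0],[[0.025,-0.03,0],0],[[0.02,-0.022,0],0],[[0.01,-0.012,0],0],[[0,0,0],0],[[0,0,0],0]]}}

```text
clock: 7.8
position: [652.6, 215.3, 158.0]
ee_rot: [0.722, -0.692, -0.0, 0.0]
contact_force: [-0.9, -0.7, -0.5]
gripper_width: 24.0
```

```bash
cat >> h.py <<'E'
def st():
    from scipy.spatial.transform import Rotation as Ro
    s=arm.read_state(); x=Ro.from_quat(s["ee_rot"]).as_matrix()[:,0]
    psi=np.arctan2(x[0],-x[1]); print("pos",s["position"].round(1),"yaw",round(np.degrees(psi),2),"F",s["contact_force"].round(1),"w",round(s["gripper_width"],1),"clk",s["clock"])
    return s["position"],psi
def step(X,Y,yaw=None):
    p,psi=st(); d=np.array([X,Y])-p[:2]; a=psi if yaw is None else np.radians(yaw); c,n=np.cos(a),np.sin(a)
    print("tool shift mm (after turn)",round(n*d[0]-c*d[1],1),round(-(c*d[0]+n*d[1]),1),"turn",None if yaw is None else round(np.degrees(psi)-yaw,2))
E
python3 - <<'E'
from h import *
snap("wrist","h51"); step(652.2,213,2.4)
E
```

```text
h51 scale 1.5625
pos [652.6 215.5 158.3] yaw 2.47 F [-0.4  0.2 -0.9] w 24.2 clk 7.85
tool shift mm (after turn) 2.5 0.5 turn 0.07
```

View pics/h51.png

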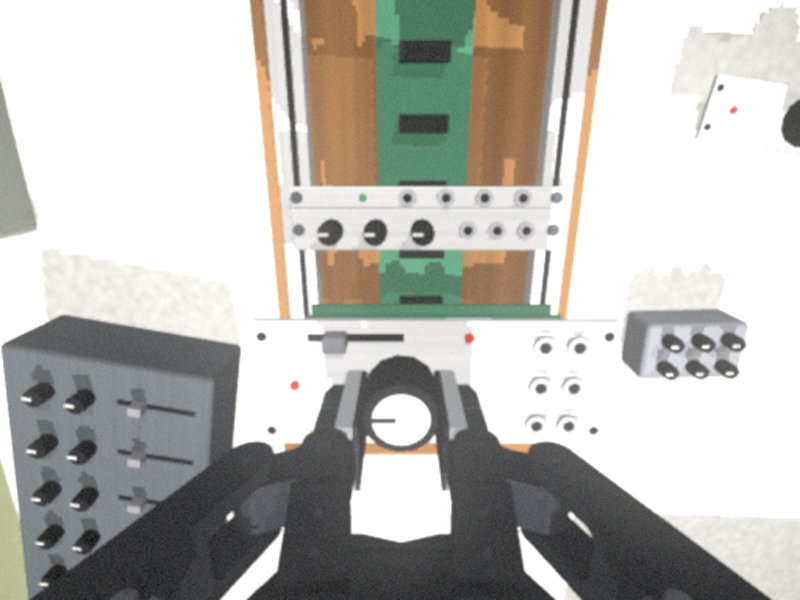

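```bash
python3 - <<'E'
from h import *
np.set_printoptions(precision=1,suppress=True)
print(bp("h51",np.array([[296,249],[557,248],[292,187],[562,186]])*.64,63))
# held panel corners; panel z = TCP z -26.3
z=158.2-25.2
q=bp("h51",np.array([[253,320],[618,319],[262,445],[600,442]])*.64,z);print(q)
E
```

```text
[[705.2 180.9  63. ]
 [576.8 174.9  63. ]
 [706.  151.2  63. ]
 [579.2 145.4  63. ]]
[[705.  190.9 133. ]
 [577.4 185.2 133. ]
 [705.  243.1 133. ]
 [574.  236.2 133. ]]
```

>>> {"name": "drive_tool", "arguments": {"plan": [[[0.0033,0,0],0],[[0,0,0.01],0],[[0,0,0.015],0],[[0,0,0.015],0],[[0,0,0.012],0],[[0,0,0.008],0],[[0,0,0],0],[[0,0,0],0]]}}

```text
clock: 8.85
position: [654.0, 211.5, 98.8]
ee_rot: [0.722, -0.692, 0.0, -0.0]
contact_force: [-1.1, 0.1, -0.9]
gripper_width: 24.3
```

```bash
python3 - <<'E'
from h import *
snap("wrist","d51"); snap("scene","d51s",(220,150,420,300)); st()
E
```

```text
d51 scale 1.5625
d51s scale 4.0
pos [653.9 211.6  99.1] yaw 2.41 F [-0.6  0.9 -1.1] w 23.8 clk 8.95
```

View pics/d51.png

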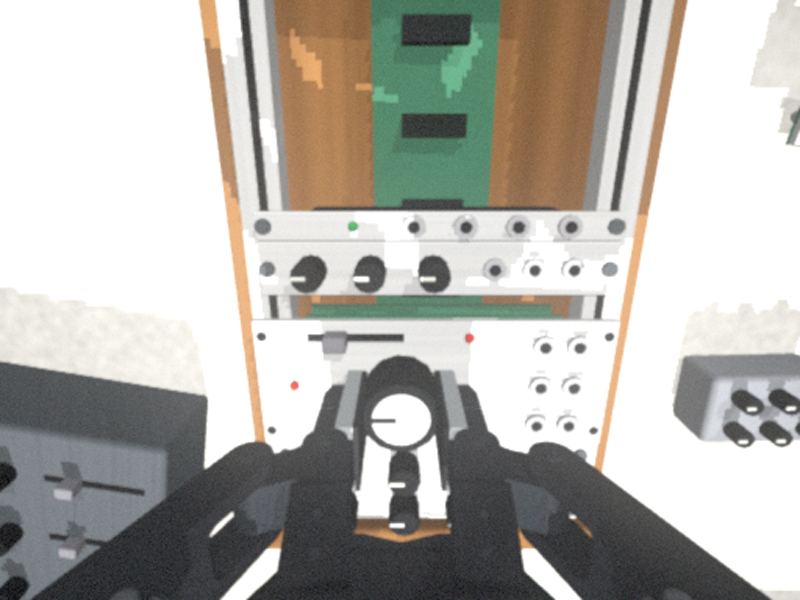

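View pics/d51s.png

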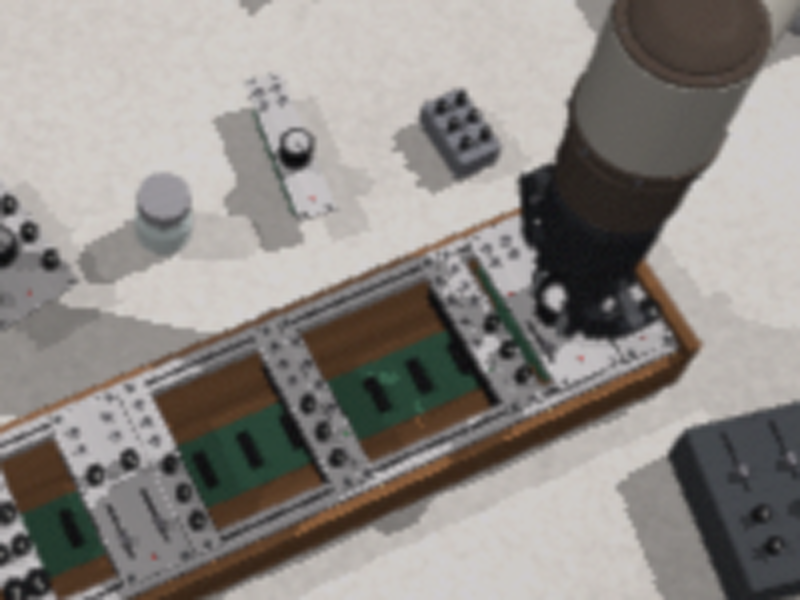

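```bash
python3 - <<'E'
from h import *
np.set_printoptions(precision=1,suppress=True)
print(bp("d51",np.array([[253,297],[632,295]])*.64,63))
q=bp("d51",np.array([[253,320],[618,319],[262,445],[600,442]])*.64,99-25.2);print(q,q.mean(0))
print("cheek-side fitted edge",bp("d51",np.array([[405,461]])*.64,63))
E
```

```text
[[709.6 182.3  63. ]
 [569.8 175.7  63. ]]
[[706.5 187.1  73.8]
 [578.9 181.3  73.8]
 [706.5 239.3  73.8]
 [575.5 232.3  73.8]] [641.8 210.   73.8]
cheek-side fitted edge [[650.1 253.2  63. ]]
```

>>> {"name": "drive_tool", "arguments": {"plan": [[[-0.001,0,0.003],0],[[0,0,0.003],0],[[0,0,0.002],0],[[0,0,0.001],0],[[0,0,0.001],0],[[0,0,0],0],[[0,0,0],0]]}}

```text
clock: 9.82
position: [653.6, 212.4, 88.4]
ee_rot: [0.722, -0.692, 0.0, -0.0]
contact_force: [0.6, 0.1, -0.4]
gripper_width: 24.2
```

>>> {"name": "drive_tool", "arguments": {"plan": [[[0,0,0.001],0],[[0,0,0],0],[[0,0,0],0]]}}

```text
clock: 10.2
position: [653.6, 212.4, 88.3]
ee_rot: [0.722, -0.692, 0.0, -0.0]
contact_force: [-2.5, -1.0, 5.8]
gripper_width: 24.4
```

>>> {"name": "drive_tool", "arguments": {"plan": [[[0,0,0],0],[[0,0,0],0],[[0,0,0],0]], "fingers": 0.0}}

```text
clock: 10.58
position: [653.5, 212.3, 86.8]
ee_rot: [0.722, -0.692, -0.0, 0.0]
contact_force: [0.2, 0.0, -0.6]
gripper_width: 43.0
```

>>> {"name": "drive_tool", "arguments": {"plan": [[[0,0,-0.01],0],[[0,0,-0.025],0],[[0,0,-0.035],0],[[0,0,-0.03],0],[[0,0,0],0],[[0,0,0],0]]}}

```text
clock: 11.32
position: [653.1, 212.2, 187.0]
ee_rot: [0.722, -0.692, -0.0, 0.0]
contact_force: [-1.1, -0.1, -0.9]
gripper_width: 43.0
```

```bash
python3 - <<'E'
from h import *
snap("wrist","r51"); step(447.3,111.2,-5)
E
```

```text
r51 scale 1.5625
pos [652.9 212.1 186.3] yaw 2.38 F [-0.2  0.2  0.3] w 43.0 clk 11.375
tool shift mm (after turn) 118.5 196.0 turn 7.38
```

View pics/r51.png

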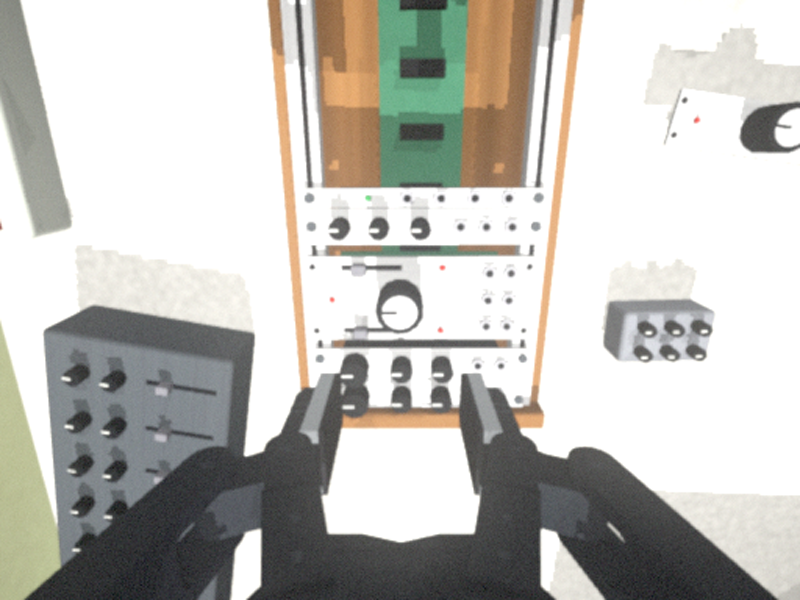

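>>> {"name": "drive_tool", "arguments": {"plan": [[[0,0,0],3.7],[[0,0,0],3.7],[[0.0185,0.031,0],0],[[0.025,0.04,0],0],[[0.025,0.042,0],0],[[0.025,0.042,0],0],[[0.025,0.041,0.02],0],[[0,0,0.035],0],[[0,0,0.03],0],[[0,0,0],0],[[0,0,0],0]]}}

```text
clock: 12.75
position: [448.4, 111.6, 102.7]
ee_rot: [-0.676, 0.737, -0.0, 0.0]
contact_force: [-0.3, 0.1, 0.1]
gripper_width: 42.6
```

```bash
python3 - <<'E'
from h import *
snap("wrist","p30"); st()
E
```

```text
p30 scale 1.5625
pos [448.7 111.8 103.1] yaw -4.98 F [ 0.6 -0.2  0.4] w 42.7 clk 12.8
```

View pics/p30.png

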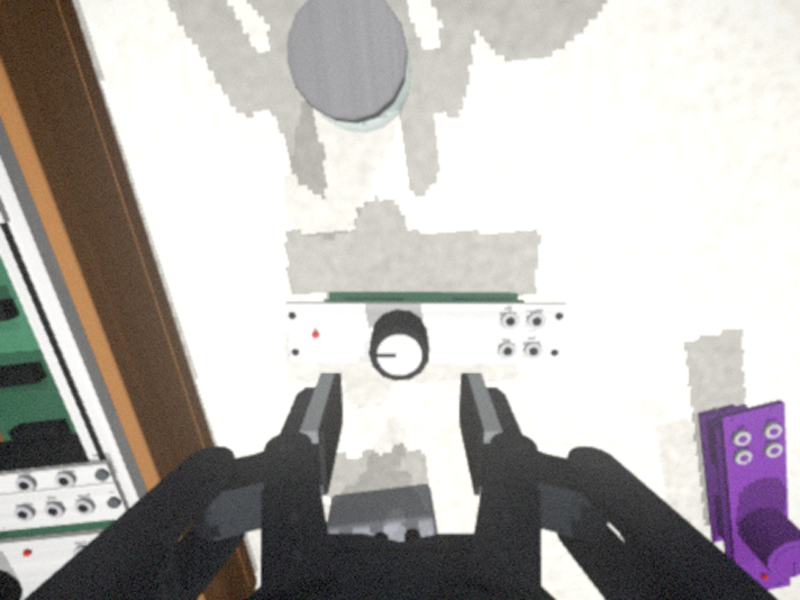

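```bash
python3 - <<'E'
from h import *
np.set_printoptions(precision=1,suppress=True)
print(bp("p30",np.array([[399,355]])*.64,53)); q=bp("p30",np.array([[287,302],[565,302],[292,365],[562,366]])*.64,31)[:,:2]
m=q.mean(0);e=(q[0]+q[2]-q[1]-q[3])/2;print(q,m,m+12*e/np.linalg.norm(e),np.linalg.norm(e),np.degrees(np.arctan2(e[1],e[0])))
E
```

```text
[[448.6 110.5  53. ]]
[[498.3  90.1]
 [371.7 101.1]
 [501.3 122. ]
 [372.  133.8]] [435.8 111.7] [447.8 110.7] 128.46622678146014 -5.100358084202695
```

>>> {"name": "drive_tool", "arguments": {"plan": [[[0.001,0,0.02],0],[[0,0,0.017],0],[[0,0,0.009],0],[[0,0,0],0],[[0,0,0],0]]}}

```text
clock: 13.42
position: [448.4, 110.7, 57.0]
ee_rot: [-0.676, 0.737, -0.0, 0.001]
contact_force: [-0.5, -0.0, 0.3]
gripper_width: 42.8
```

>>> {"name": "drive_tool", "arguments": {"plan": [[[0,0,0],0],[[0,0,0],0],[[0,0,0],0],[[0,0,0],0]], "fingers": 1.0}}

```text
clock: 13.92
position: [448.4, 110.7, 57.3]
ee_rot: [-0.676, 0.737, -0.0, 0.001]
contact_force: [-0.9, -0.5, 6.1]
gripper_width: 23.8
```

>>> {"name": "drive_tool", "arguments": {"plan": [[[0,0,-0.003],0],[[0,0,-0.01],0],[[0,0,-0.02],0],[[0,0,-0.025],0],[[0,0,-0.025],0],[[0,0,-0.018],-3.7],[[0,0,0],-3.7],[[0,0,0],0]]}}

```text
clock: 14.92
position: [447.7, 110.3, 157.8]
ee_rot: [0.721, -0.692, -0.0, -0.0]
contact_force: [0.2, -0.3, -1.7]
gripper_width: 23.8
```

>>> {"name": "drive_tool", "arguments": {"plan": [[[0.014,-0.0102,0],0],[[0.028,-0.0207,0],0],[[0.037,-0.0275,0],0],[[0.041,-0.03,0],0],[[0.041,-0.03,0],0],[[0.041,-0.03,0],0],[[0.037,-0.0275,0],0],[[0.028,-0.0207,0],0],[[0.0145,-0.011,0],0],[[0,0,0],0],[[0,0,0],0]]}}

```text
clock: 16.3
position: [666.4, -161.7, 156.7]
ee_rot: [0.722, -0.692, -0.001, 0.0]
contact_force: [-0.2, -0.3, -1.0]
gripper_width: 23.8
```

```bash
python3 - <<'E'
from h import *
snap("wrist","h30"); step(667.6,-161.9,2.4)
E
```

```text
h30 scale 1.5625
pos [ 666.4 -161.5  157.1] yaw 2.41 F [-0.6  0.3 -1.4] w 23.7 clk 16.35
tool shift mm (after turn) 0.4 -1.1 turn 0.01
```

View pics/h30.png

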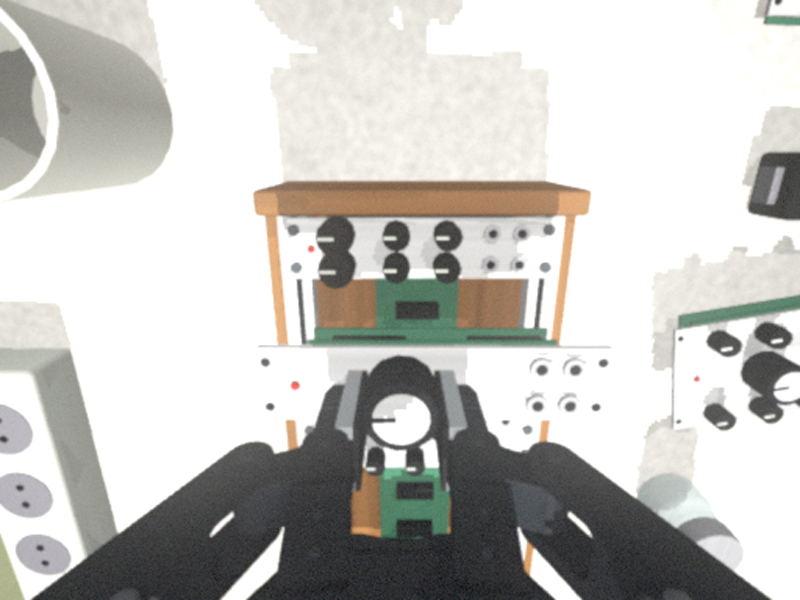

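```bash
python3 - <<'E'
from h import *
np.set_printoptions(precision=1,suppress=True)
q=bp("h30",np.array([[286,281],[553,279],[285,217],[560,215]])*.64,63);print(q)
z=157.1-26.2
q=bp("h30",np.array([[259,346],[611,346],[268,422],[600,420]])*.64,z);print(q,q.mean(0))
E
```

```text
[[ 724.1 -180.    63. ]
 [ 590.5 -186.5   63. ]
 [ 723.2 -211.9   63. ]
 [ 592.  -218.2   63. ]]
[[ 717.5 -175.9  130.9]
 [ 591.1 -181.1  130.9]
 [ 716.1 -144.1  130.9]
 [ 589.2 -150.1  130.9]] [ 653.5 -162.8  130.9]
```

>>> {"name": "drive_tool", "arguments": {"plan": [[[-0.001,-0.0025,0],0],[[0,0,0.01],0],[[0,0,0.015],0],[[0,0,0.015],0],[[0,0,0.012],0],[[0,0,0.006],0],[[0,0,0],0],[[0,0,0],0]]}}

```text
clock: 17.35
position: [670.0, -161.2, 99.9]
ee_rot: [0.722, -0.692, 0.001, -0.0]
contact_force: [1.0, -0.2, -0.9]
gripper_width: 24.0
```

```bash
python3 - <<'E'
from h import *
snap("wrist","d30"); st()
E
```

```text
d30 scale 1.5625
pos [ 670.  -161.2  100. ] yaw 2.41 F [ 0.2 -0.5 -0.9] w 24.1 clk 17.4
```

View pics/d30.png

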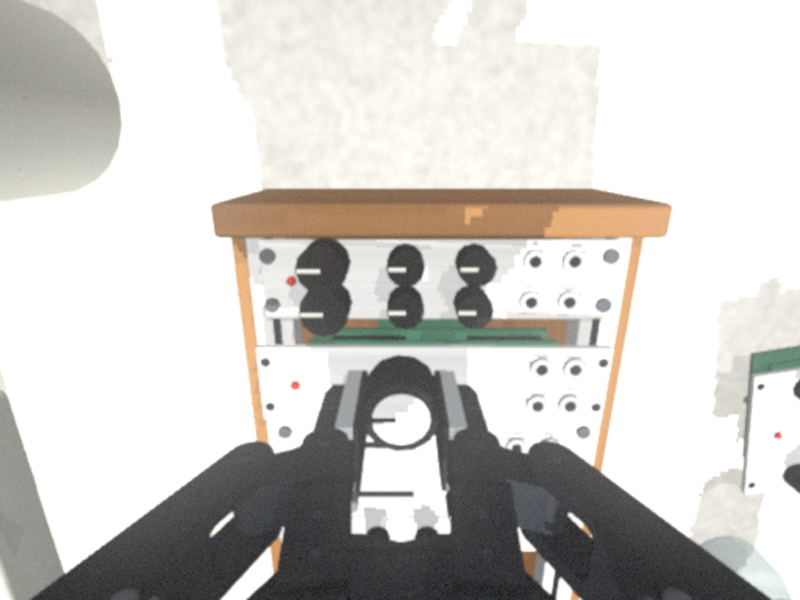

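```bash
python3 - <<'E'
from h import *
np.set_printoptions(precision=1,suppress=True)
q=bp("d30",np.array([[255,322],[624,319],[248,238],[632,237]])*.64,63);print(q)
print("fitted screws",bp("d30",np.array([[272,305],[603,305],[267,257],[611,257]])*.64,63))
q=bp("d30",np.array([[258,347],[612,346],[266,422],[598,420]])*.64,100-26.2);print(q,q.mean(0))
print("held screws",bp("d30",np.array([[265,362],[603,363],[270,407],[597,407]])*.64,100-26.2))
E
```

```text
[[ 725.8 -180.    63. ]
 [ 586.2 -187.1   63. ]
 [ 726.2 -212.1   63. ]
 [ 589.8 -218.2   63. ]]
fitted screws [[ 719.  -187.1   63. ]
 [ 595.2 -192.3   63. ]
 [ 719.8 -205.5   63. ]
 [ 595.8 -210.7   63. ]]
[[ 721.7 -174.7   73.8]
 [ 594.4 -180.5   73.8]
 [ 720.6 -143.2   73.8]
 [ 593.6 -149.5   73.8]] [ 657.6 -162.    73.8]
held screws [[ 719.5 -168.8   73.8]
 [ 596.3 -173.6   73.8]
 [ 718.7 -149.9   73.8]
 [ 595.  -155.2   73.8]]
```

>>> {"name": "drive_tool", "arguments": {"plan": [[[0,0,0.003],0],[[0,0,0.003],0],[[0,0,0.002],0],[[0,0,0.0015],0],[[0,0,0.001],0],[[0,0,0.001],0],[[0,0,0],0],[[0,0,0],0]]}}

```text
clock: 18.4
position: [669.5, -161.1, 89.4]
ee_rot: [0.722, -0.692, 0.0, -0.0]
contact_force: [-3.7, 1.9, 5.4]
gripper_width: 24.2
```

Contact at the predicted height. Release.

>>> {"name": "drive_tool", "arguments": {"plan": [[[0,0,0],0],[[0,0,0],0],[[0,0,0],0]], "fingers": 0.0}}

```text
clock: 18.77
position: [669.5, -161.1, 87.5]
ee_rot: [0.722, -0.692, -0.0, 0.0]
contact_force: [0.2, 0.5, -0.6]
gripper_width: 42.6
```

>>> {"name": "drive_tool", "arguments": {"plan": [[[0,0,-0.01],0],[[0,0,-0.025],0],[[0,0,-0.035],0],[[0,0,-0.03],0],[[0,0,0],0],[[0,0,0],0]]}}

```text
clock: 19.52
position: [669.1, -161.0, 187.5]
ee_rot: [0.722, -0.692, -0.0, 0.0]
contact_force: [-0.8, -0.5, -0.1]
gripper_width: 42.8
```

```bash
python3 - <<'E'
from h import *
snap("wrist","r30"); step(441.3,-126.2,12.8)
E
```

```text
r30 scale 1.5625
pos [ 668.8 -161.   186.8] yaw 2.39 F [-0.6  0.1  0.1] w 42.9 clk 19.575
tool shift mm (after turn) -84.3 214.2 turn -10.41
```

View pics/r30.png

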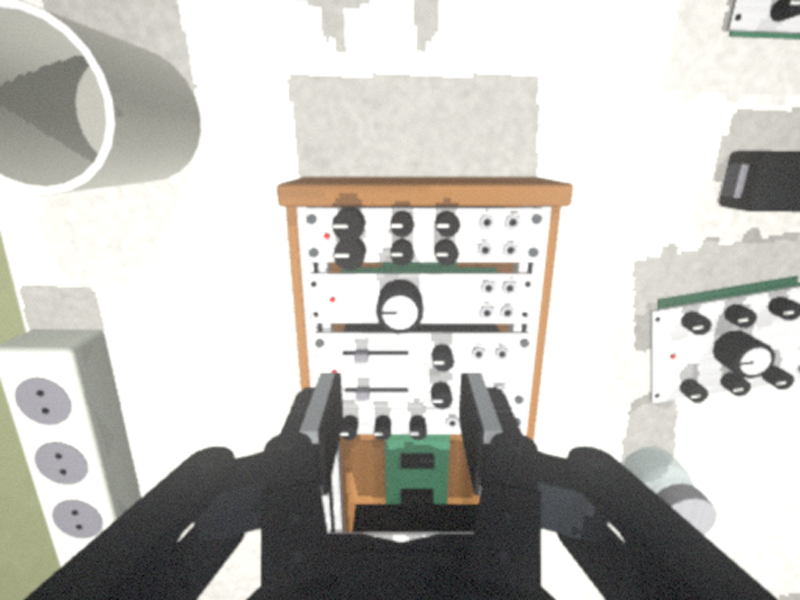

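>>> {"name": "drive_tool", "arguments": {"plan": [[[0,0,0],-5.2],[[0,0,0],-5.2],[[-0.0143,0.0362,0],0],[[-0.018,0.045,0],0],[[-0.018,0.045,0],0],[[-0.018,0.045,0],0],[[-0.016,0.043,0.02],0],[[0,0,0.035],0],[[0,0,0.031],0],[[0,0,0],0],[[0,0,0],0]]}}

```text
clock: 20.95
position: [442.5, -126.4, 102.3]
ee_rot: [0.782, -0.624, 0.0, 0.0]
contact_force: [0.1, 0.7, 0.6]
gripper_width: 42.8
```

```bash
python3 - <<'E'
from h import *
snap("wrist","p71"); st()
E
```

```text
p71 scale 1.5625
pos [ 442.8 -126.4  102.7] yaw 12.82 F [ 0.5 -0.5  0.1] w 42.9 clk 21.0
```

View pics/p71.png

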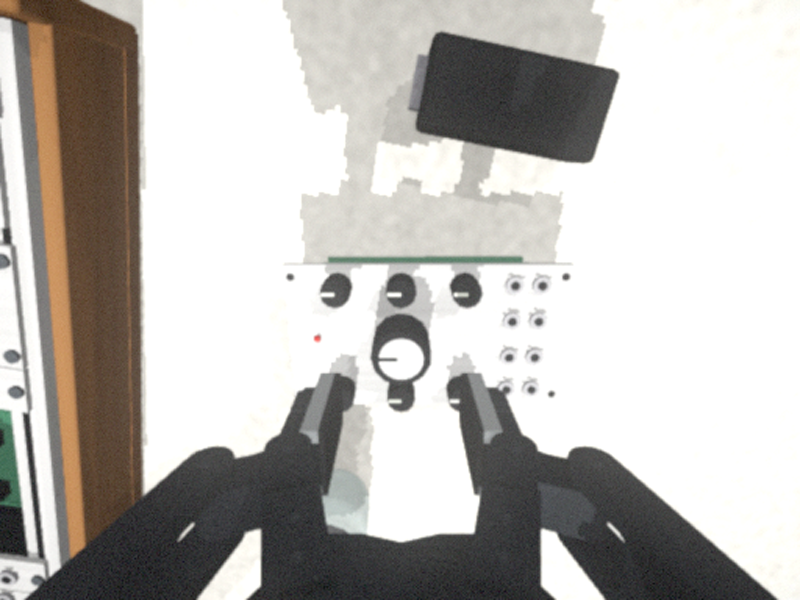

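```bash
python3 - <<'E'
from h import *
np.set_printoptions(precision=1,suppress=True)
print(bp("p71",np.array([[401,358]])*.64,53)); q=bp("p71",np.array([[284,265],[573,264]])*.64,31)[:,:2]
e=q[0]-q[1];L=np.linalg.norm(e);e/=L;n=np.array([-e[1],e[0]]);m=q.mean(0)+n*71.1/2;print(q,m,m+12*e,L,np.degrees(np.arctan2(e[1],e[0])))
print("small knobs tops",bp("p71",np.array([[329,293],[401,401]])*.64,46))
E
```

```text
[[ 442.2 -126.4   53. ]]
[[ 500.5 -148.7]
 [ 375.8 -177.6]] [ 430.1 -128.5] [ 441.8 -125.8] 127.9977068877541 13.016664310407702
small knobs tops [[ 477.4 -145.6   46. ]
 [ 436.7 -101.9   46. ]]
```

>>> {"name": "drive_tool", "arguments": {"plan": [[[0,0,0.02],0],[[0,0,0.017],0],[[0,0,0.009],0],[[0,0,0],0],[[0,0,0],0]]}}

```text
clock: 21.62
position: [442.6, -126.3, 56.6]
ee_rot: [0.782, -0.624, 0.001, -0.001]
contact_force: [-0.2, -1.2, 0.0]
gripper_width: 43.1
```

>>> {"name": "drive_tool", "arguments": {"plan": [[[0,0,0],0],[[0,0,0],0],[[0,0,0],0],[[0,0,0],0]], "fingers": 1.0}}

```text
clock: 22.12
position: [442.5, -126.3, 56.7]
ee_rot: [0.782, -0.624, 0.001, -0.0]
contact_force: [-0.8, 0.2, 5.7]
gripper_width: 24.0
```

>>> {"name": "drive_tool", "arguments": {"plan": [[[0,0,-0.003],0],[[0,0,-0.01],0],[[0,0,-0.02],0],[[0,0,-0.025],0],[[0,0,-0.025],0],[[0,0,-0.018],5.2],[[0,0,0],5.2],[[0,0,0],0]]}}

```text
clock: 23.12
position: [441.7, -126.3, 157.2]
ee_rot: [0.722, -0.692, 0.0, -0.0]
contact_force: [0.2, 0.9, -2.0]
gripper_width: 24.4
```

```bash
python3 - <<'E'
from h import *
step(662.5,-28,2.4)
E
```

```text
pos [ 441.7 -126.3  157.2] yaw 2.45 F [ 0.2  0.9 -2. ] w 24.4 clk 23.125
tool shift mm (after turn) -89.0 -224.8 turn 0.05
```

>>> {"name": "drive_tool", "arguments": {"plan": [[[-0.005,-0.012,0],0],[[-0.01,-0.026,0],0],[[-0.015,-0.037,0],0],[[-0.015,-0.038,0],0],[[-0.015,-0.037,0],0],[[-0.014,-0.037,0],0],[[-0.01,-0.026,0],0],[[-0.005,-0.012,0],0],[[0,0,0],0],[[0,0,0],0]]}}

```text
clock: 24.38
position: [662.0, -28.3, 156.6]
ee_rot: [0.722, -0.692, -0.0, 0.0]
contact_force: [-0.0, -0.7, -1.8]
gripper_width: 23.9
```

```bash
python3 - <<'E'
from h import *
snap("wrist","h71"); st()
E
```

```text
h71 scale 1.5625
pos [662.1 -28.4 156.9] yaw 2.38 F [-0.1  0.1 -1.7] w 24.2 clk 24.425
```

View pics/h71.png

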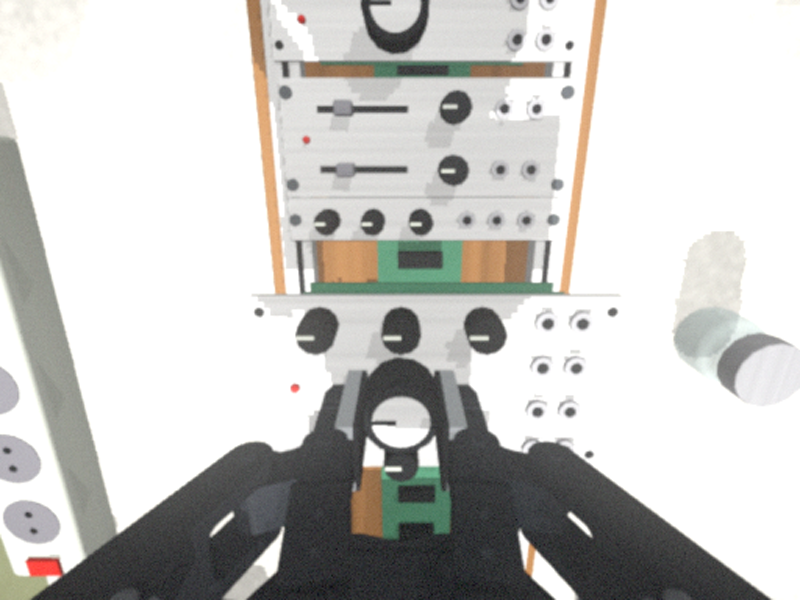

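```bash
python3 - <<'E'
from h import *
np.set_printoptions(precision=1,suppress=True)
q=bp("h71",np.array([[287,241],[558,240]])*.64,63);print("gap c",q.mean(0)[1]+41.9,q)
print("screws",bp("h71",np.array([[296,219],[553,219]])*.64,63).mean(0))
q=bp("h71",np.array([[252,295],[621,295]])*.64,156.9-25.6);print(q,q.mean(0)[1]+35.55)
print("screws",bp("h71",np.array([[259,311],[612,311]])*.64,156.9-25.6).mean(0))
E
```

```text
gap c -28.023999180309012 [[718.5 -67.   63. ]
 [586.9 -72.9  63. ]]
screws [652.3 -80.3  63. ]
[[714.2 -62.  131.3]
 [587.5 -67.2 131.3]] -29.00511151160866
screws [650.8 -58.7 131.3]
```

>>> {"name": "drive_tool", "arguments": {"plan": [[[-0.001,0,0],0],[[0,0,0.01],0],[[0,0,0.015],0],[[0,0,0.015],0],[[0,0,0.012],0],[[0,0,0.006],0],[[0,0,0],0],[[0,0,0],0]]}}

```text
clock: 25.42
position: [663.4, -26.9, 99.4]
ee_rot: [0.722, -0.692, 0.0, -0.0]
contact_force: [-0.0, -0.2, -1.4]
gripper_width: 23.8
```

```bash
python3 - <<'E'
from h import *
snap("wrist","d71"); st()
E
```

```text
d71 scale 1.5625
pos [663.5 -26.9  99.5] yaw 2.4 F [ 0.2 -0.  -1. ] w 24.0 clk 25.475
```

View pics/d71.png

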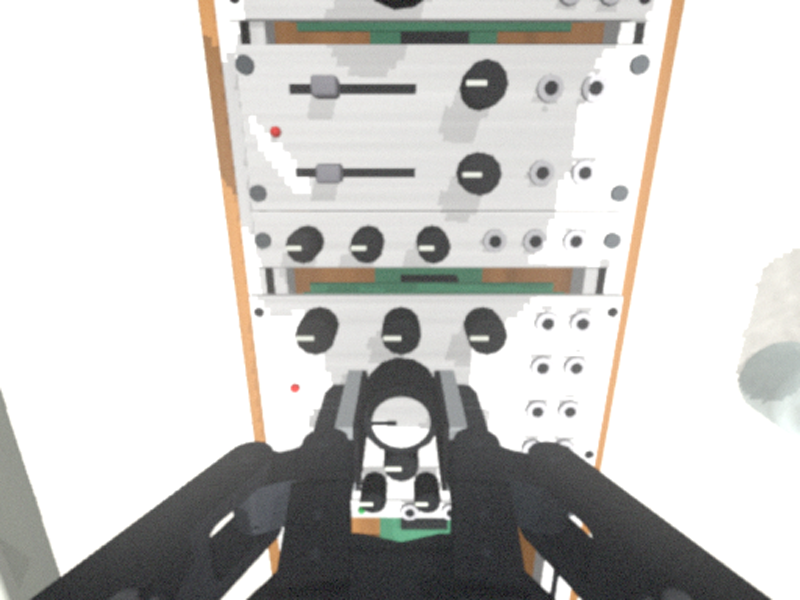

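```bash
python3 - <<'E'
from h import *
np.set_printoptions(precision=1,suppress=True)
q=bp("d71",np.array([[250,268],[623,266]])*.64,63);print("gap c",q.mean(0)[1]+41.9,q)
q=bp("d71",np.array([[251,295],[622,294]])*.64,99.5-25.6);print(q,q.mean(0)[1]+35.55)
print("screws",bp("d71",np.array([[263,240],[612,240]])*.64,63).mean(0),bp("d71",np.array([[259,311],[612,311]])*.64,99.5-25.6).mean(0))
E
```

```text
gap c -28.328549062188223 [[719.6 -67.   63. ]
 [584.6 -73.4  63. ]]
[[716.2 -60.4  73.9]
 [588.7 -66.2  73.9]] -27.744312592404604
screws [652.3 -80.1  63. ] [652.3 -57.2  73.9]
```

>>> {"name": "drive_tool", "arguments": {"plan": [[[0.0005,0.0005,0.003],0],[[0,0,0.003],0],[[0,0,0.002],0],[[0,0,0.0015],0],[[0,0,0.001],0],[[0,0,0.001],0],[[0,0,0],0],[[0,0,0],0]]}}

```text
clock: 26.48
position: [662.5, -27.5, 88.8]
ee_rot: [0.722, -0.692, 0.0, -0.0]
contact_force: [-1.6, 0.8, 5.0]
gripper_width: 24.4
```

>>> {"name": "drive_tool", "arguments": {"plan": [[[0,0,0],0],[[0,0,0],0],[[0,0,0],0]], "fingers": 0.0}}

```text
clock: 26.85
position: [662.6, -27.5, 87.1]
ee_rot: [0.722, -0.692, 0.0, 0.0]
contact_force: [-1.3, -0.5, 0.5]
gripper_width: 43.0
```

>>> {"name": "drive_tool", "arguments": {"plan": [[[0,0,-0.01],0],[[0,0,-0.025],0],[[0,0,-0.035],0],[[0,0,-0.03],0],[[0,0,0],0],[[0,0,0],0]]}}

```text
clock: 27.6
position: [662.1, -27.5, 187.1]
ee_rot: [0.722, -0.692, -0.0, 0.0]
contact_force: [0.1, 0.8, -0.4]
gripper_width: 42.9
```

```bash
python3 - <<'E'
from h import *
snap("wrist","r71"); step(444.5,-359,0.2)
E
```

```text
r71 scale 1.5625
pos [661.8 -27.5 186.3] yaw 2.39 F [ 0.3 -0.3 -0.8] w 42.6 clk 27.65
tool shift mm (after turn) 330.7 218.5 turn 2.19
```

View pics/r71.png

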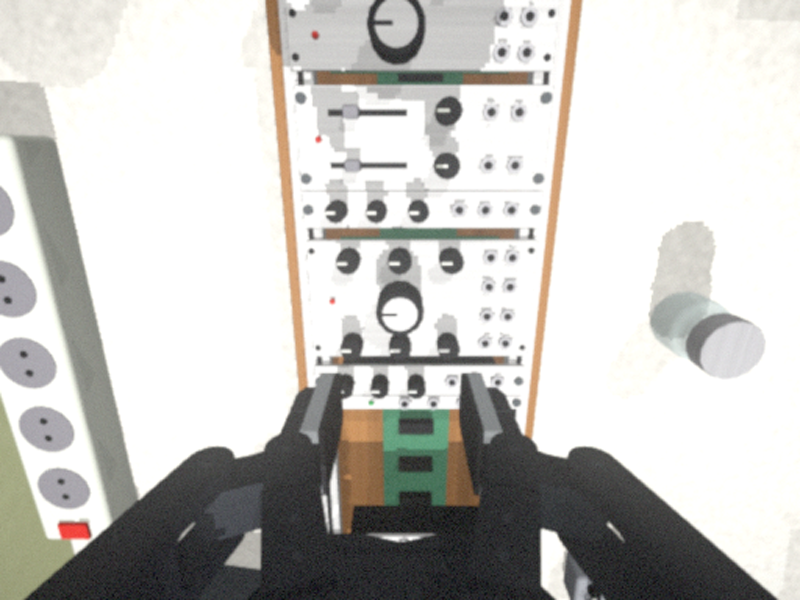

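>>> {"name": "drive_tool", "arguments": {"plan": [[[0,0,0],2.2],[[0.03,0.02,0],0],[[0.0375,0.0248,0],0],[[0.0375,0.0248,0],0],[[0.0375,0.0248,0],0],[[0.0375,0.0248,0],0],[[0.0375,0.0248,0],0],[[0.0375,0.0248,0],0],[[0.0375,0.0248,0],0],[[0.038,0.0249,0],0],[[0,0,0.035],0],[[0,0,0.03],0]]}}

```text
clock: 29.15
position: [443.9, -359.1, 120.4]
ee_rot: [0.708, -0.707, -0.001, 0.0]
contact_force: [1.3, -0.3, 1.6]
gripper_width: 42.6
```

>>> {"name": "drive_tool", "arguments": {"plan": [[[0,0,0.021],0],[[0,0,0],0],[[0,0,0],0]]}}

```text
clock: 29.52
position: [445.5, -358.9, 101.6]
ee_rot: [0.708, -0.706, 0.0, 0.0]
contact_force: [0.9, 0.3, 0.1]
gripper_width: 43.0
```

```bash
python3 - <<'E'
from h import *
snap("wrist","p91"); st()
E
```

```text
p91 scale 1.5625
pos [ 445.7 -359.   102.1] yaw 0.22 F [0.  0.2 0.6] w 42.3 clk 29.575
```

View pics/p91.png

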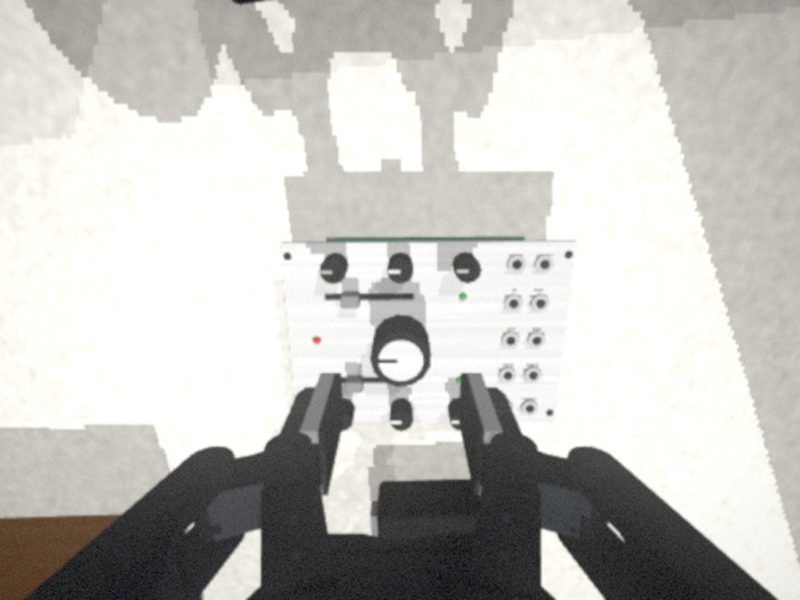

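>>> {"name": "drive_tool", "arguments": {"plan": [[[0,0,0.02],0],[[0,0,0.016],0],[[0,0,0.009],0],[[0,0,0],0],[[0,0,0],0]]}}

```text
clock: 30.2
position: [445.6, -359.0, 56.8]
ee_rot: [0.708, -0.706, 0.0, -0.0]
contact_force: [0.0, 0.1, -0.8]
gripper_width: 42.9
```

>>> {"name": "drive_tool", "arguments": {"plan": [[[0,0,0],0],[[0,0,0],0],[[0,0,0],0],[[0,0,0],0]], "fingers": 1.0}}

```text
clock: 30.7
position: [445.7, -359.0, 57.2]
ee_rot: [0.708, -0.706, 0.001, -0.0]
contact_force: [0.8, 1.1, 6.2]
gripper_width: 24.0
```

>>> {"name": "drive_tool", "arguments": {"plan": [[[0,0,-0.003],0],[[0,0,-0.01],0],[[0,0,-0.02],0],[[0,0,-0.025],0],[[0,0,-0.025],0],[[0,0,-0.018],-1.1],[[0,0,0],-1.1],[[0,0,0],0]]}}

```text
clock: 31.7
position: [444.4, -358.3, 156.3]
ee_rot: [0.722, -0.692, -0.001, 0.0]
contact_force: [0.5, -0.5, -3.4]
gripper_width: 23.9
```

```bash
python3 - <<'E'
from h import *
step(657.5,96,2.4)
E
```

```text
pos [ 444.4 -358.3  156.3] yaw 2.37 F [ 0.5 -0.5 -3.4] w 23.9 clk 31.7
tool shift mm (after turn) -445.0 -231.9 turn -0.03
```

>>> {"name": "drive_tool", "arguments": {"plan": [[[-0.008,-0.004,-0.02],0],[[-0.02,-0.01,0],0],[[-0.035,-0.018,0],0],[[-0.046,-0.024,0],0],[[-0.05,-0.026,0],0],[[-0.05,-0.026,0],0],[[-0.05,-0.026,0],0],[[-0.05,-0.026,0],0],[[-0.046,-0.024,0],0],[[-0.04,-0.021,0],0],[[-0.03,-0.016,0],0],[[-0.02,-0.0109,0],0]]}}

```text
clock: 33.2
position: [658.1, 96.9, 175.4]
ee_rot: [0.722, -0.692, -0.001, 0.001]
contact_force: [-0.4, 0.1, -3.7]
gripper_width: 24.2
```

>>> {"name": "drive_tool", "arguments": {"plan": [[[0,0,0.01],0],[[0,0,0.01],0],[[0,0,0],0]]}}

```text
clock: 33.58
position: [656.9, 94.1, 155.5]
ee_rot: [0.721, -0.693, -0.001, 0.002]
contact_force: [0.3, -0.2, -4.0]
gripper_width: 23.8
```

```bash
python3 - <<'E'
from h import *
snap("wrist","h91"); st()
E
```

```text
h91 scale 1.5625
pos [657.6  94.4 156.5] yaw 2.33 F [ 0.8 -0.8 -2.4] w 24.0 clk 33.625
```

View pics/h91.png

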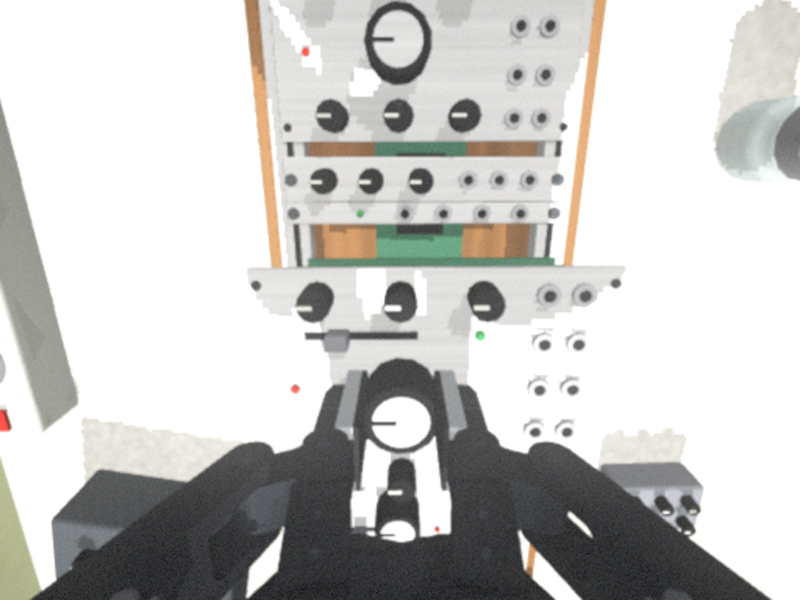

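```bash
python3 - <<'E'
from h import *
np.set_printoptions(precision=1,suppress=True)
q=bp("h91",np.array([[285,224],[563,222]])*.64,63);print("gap c",q.mean(0)[1]+52.05,q)
z=156.5-26.1
q=bp("h91",np.array([[248,268],[625,266]])*.64,z);print(q,q.mean(0)[1]+45.7)
print("screws",bp("h91",np.array([[294,213],[554,213]])*.64,63).mean(0),bp("h91",np.array([[256,285],[616,284]])*.64,z).mean(0))
E
```

```text
gap c 95.86825742625551 [[713.3  46.9  63. ]
 [580.7  40.7  63. ]]
[[709.5  50.8 130.4]
 [582.9  45.2 130.4]] 93.68968848518487
screws [647.2  39.1  63. ] [646.   54.1 130.4]
```

>>> {"name": "drive_tool", "arguments": {"plan": [[[-0.0015,0,0],0],[[0,0,0.01],0],[[0,0,0.015],0],[[0,0,0.015],0],[[0,0,0.011],0],[[0,0,0.005],0],[[0,0,0],0],[[0,0,0],0]]}}

```text
clock: 34.62
position: [658.6, 97.2, 101.9]
ee_rot: [0.722, -0.692, 0.0, -0.001]
contact_force: [-0.2, 0.0, -3.3]
gripper_width: 24.1
```

```bash
python3 - <<'E'
from h import *
snap("wrist","d91"); st(); snap("scene","d91s",(200,150,420,315))
E
```

```text
d91 scale 1.5625
pos [658.6  97.2 102. ] yaw 2.4 F [-0.9 -0.3 -3.9] w 23.9 clk 34.675
d91s scale 3.6363636363636362
```

View pics/d91.png

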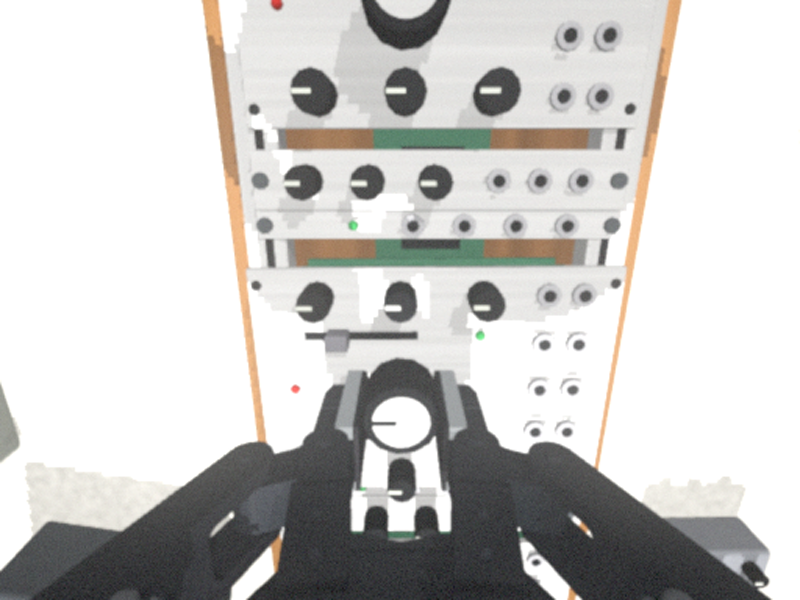

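View pics/d91s.png

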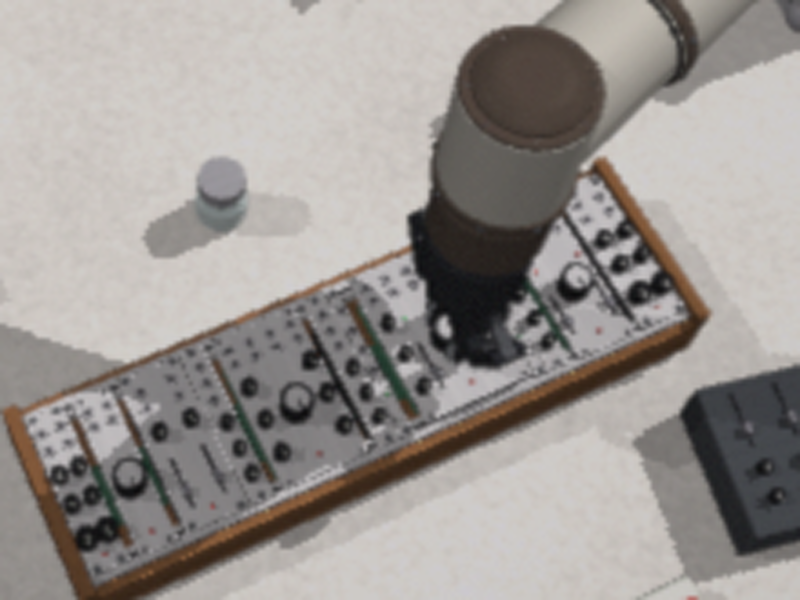

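```bash
python3 - <<'E'
from h import *
np.set_printoptions(precision=1,suppress=True)
q=bp("d91",np.array([[253,240],[622,238]])*.64,63);print("gap c",q.mean(0)[1]+52.05,q)
z=102-26.1
q=bp("d91",np.array([[248,269],[626,267]])*.64,z);print(q,q.mean(0)[1]+45.7)
print("screws",bp("d91",np.array([[265,226],[612,226]])*.64,63).mean(0),bp("d91",np.array([[256,285],[616,284]])*.64,z).mean(0))
E
```

```text
gap c 96.21539932169202 [[713.8  47.3  63. ]
 [580.9  41.   63. ]]
[[711.9  54.6  75.9]
 [584.2  48.6  75.9]] 97.29192941575636
screws [647.3  39.5  63. ] [647.9  57.4  75.9]
```

>>> {"name": "drive_tool", "arguments": {"plan": [[[0.001,0.001,0.003],0],[[0,0,0.003],0],[[0,0,0.003],0],[[0,0,0.0015],0],[[0,0,0.001],0],[[0,0,0.001],0],[[0,0,0],0],[[0,0,0],0]]}}

```text
clock: 35.72
position: [657.3, 96.0, 89.3]
ee_rot: [0.722, -0.692, 0.0, -0.0]
contact_force: [-1.5, 0.9, 0.4]
gripper_width: 24.4
```

>>> {"name": "drive_tool", "arguments": {"plan": [[[0,0,0.0008],0],[[0,0,0],0],[[0,0,0],0]]}}

```text
clock: 36.1
position: [657.3, 96.0, 89.2]
ee_rot: [0.722, -0.692, 0.0, -0.0]
contact_force: [-3.4, -0.1, 5.2]
gripper_width: 23.6
```

>>> {"name": "drive_tool", "arguments": {"plan": [[[0,0,0],0],[[0,0,0],0],[[0,0,0],0]], "fingers": 0.0}}

```text
clock: 36.48
position: [657.4, 96.0, 87.8]
ee_rot: [0.722, -0.692, 0.0, -0.0]
contact_force: [0.7, 1.1, 0.4]
gripper_width: 42.8
```

>>> {"name": "drive_tool", "arguments": {"plan": [[[0,0,-0.01],0],[[0,0,-0.025],0],[[0,0,-0.035],0],[[0,0,-0.04],0],[[0,0,-0.03],0],[[0,0,0],0],[[0,0,0],0]]}}

```text
clock: 37.35
position: [656.7, 96.0, 227.6]
ee_rot: [0.722, -0.692, -0.0, 0.0]
contact_force: [0.6, -0.0, 0.2]
gripper_width: 43.0
```

```bash
python3 - <<'E'
from h import *
snap("wrist","r91"); st(); snap("scene","r91s",(100,130,440,385)); snap("side","r91side",(100,100,360,295))
E
```

```text
r91 scale 1.5625
pos [656.6  95.9 226.9] yaw 2.39 F [ 0.4  0.4 -0.1] w 42.7 clk 37.4
r91s scale 2.3529411764705883
r91side scale 3.076923076923077
```

View pics/r91.png

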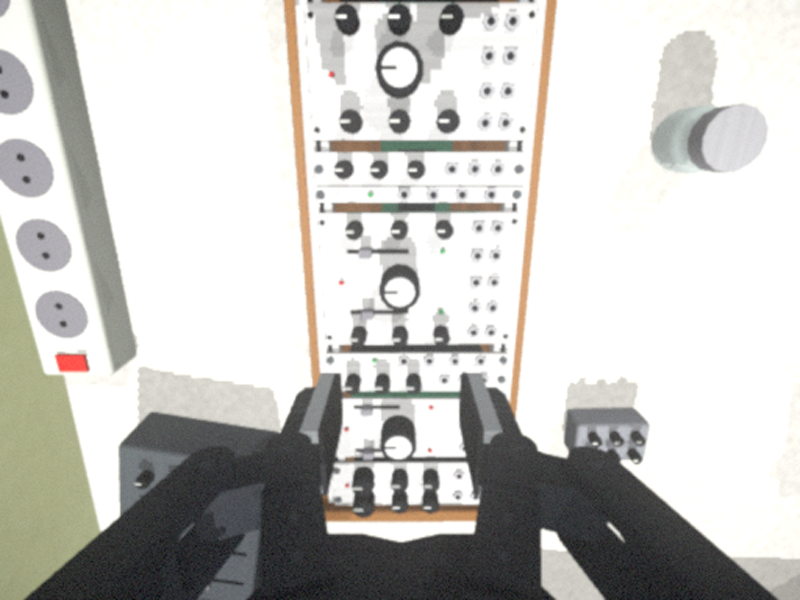

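View pics/r91s.png

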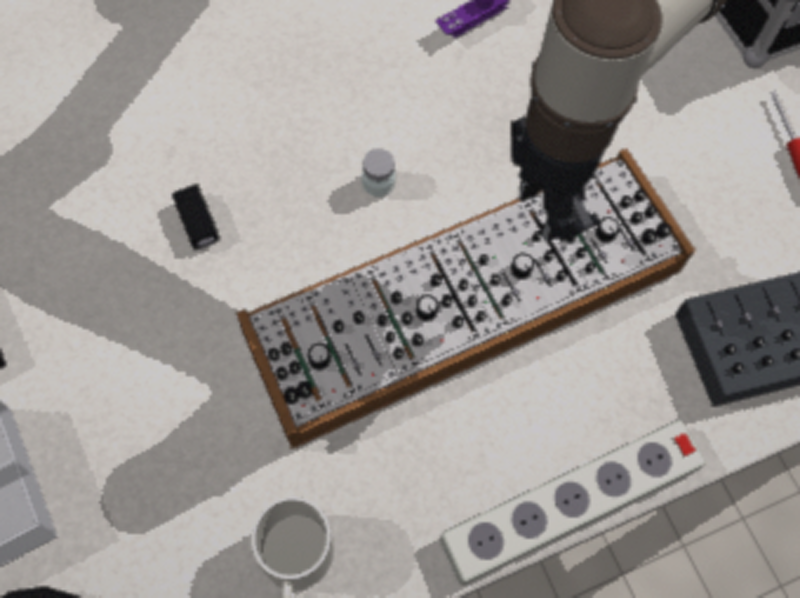

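View pics/r91side.png

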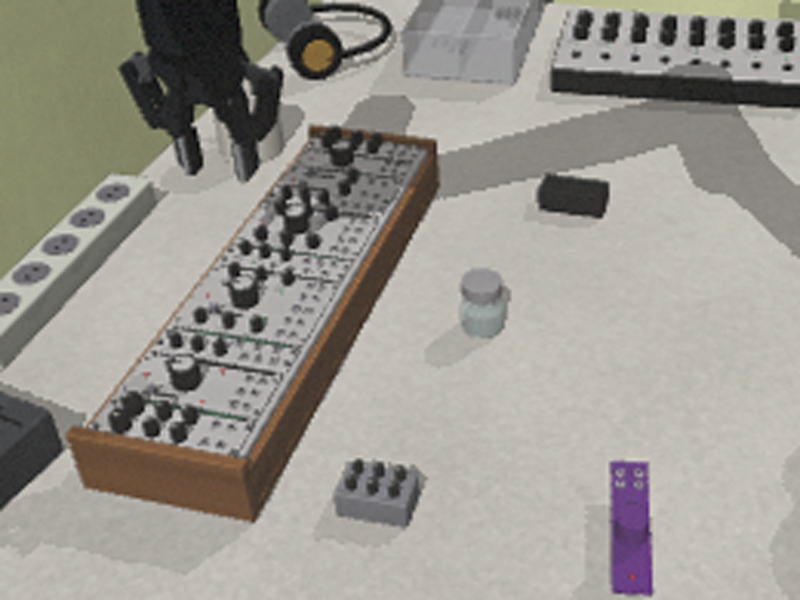

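All four panels lie flat and centred. In the side view the jar is at (401,310) and the box at (348,405), the same pixels as at the start. Handing in.

```bash
python3 - <<'E'
from bench import arm
print(arm.job_done())
E
```

```text
the job is handed in; nothing more can be done
None
```

All four loose modules are in the rack, each in the gap of its own width, with their jacks facing the same way as the fitted modules. I handed the job in at about 37.5 s of the 99 s allowed. Each one was gripped by its big knob and lowered until it touched the rails (about 5–6 N on the tool), all within about 0.2 mm of the height I expected. I released them only then.

**Last checks:** wrist, scene and side pictures taken after the last release show all four lying flat and parallel with their neighbours, with clearance on both sides. I judged flatness by eye and from the contact heights, without a separate measurement. The jar and the grey box are at the same pixels in the side view as at the start, and I left the purple look-alike alone.

**Disagreements:**
- The gap centres I measured from different pictures differed by up to about 2 mm, inside the 6 mm clearance on each side. I corrected each module by eye and measurement before lowering it.
- The gripper read about 24 mm on the 26 mm knobs, but no slip showed.

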